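Crib spacer bars crosswise in a transport frame and lock them with a sprung spindle

TASK

Open the grey metal transport frame: squeeze its sprung retaining spindle out of the two end cups and lay it aside well clear of the frame. Pack all the black spacer bars in the frame as a crosswise tower between its two posts: two bars to a layer, the lowest pair on the two marked places along the frame, each next layer square across the one below and set just as far apart; an odd bar goes alone on one side of the top layer. Then lock the pack in: squeeze the spindle, fit its two ends back into the two cups above the bars and let it spring out so that it holds itself. Leave the roll of tape and the black objective can where they are.

Things in the scene. Friction and masses are not known exactly. Their poses are not given: they have to be found in the camera images.
- frame: fixed grey metal transport frame on the table; its place varies. Base plate 206 x 86 x 8 mm; origin at the centre of its underside, x along its length (post to post), z up. At x = +97 and -97 mm stand posts 10 mm thick, 26 mm wide, 106 mm high. Between them goes the tower, centred on the origin
- mark_1 (a point): centre of the first marked place (pair of dark lines) for a bar of the lowest layer, on the plate's top, 8 mm up, at x = 0, y = +23 mm of the frame; the bar lies along the frame's x. Third layer: same places. Middles of the bars of layers 1, 2, 3 lie 16, 32, 48 mm above the frame's origin
- mark_2 (a point): the second such place, at x = 0, y = -23 mm of the frame. The bars of the second layer lie along the frame's y, centred at y = 0 and x = +23 and -23 mm
- cup_1 (a point): centre of the floor of the steel cup on the frame's +x post, 85 mm above the table. The cup opens horizontally towards the other post: round hole of 18 mm diameter, 8 mm deep, outer diameter 26 mm, rim at x = +82 mm of the frame. It is closed all round, so an end can enter it only lengthwise
- cup_2 (a point): the same for the -x post: floor of the cup at x = -90 mm of the frame, rim at x = -82 mm, opening towards +x
- spindle: sprung spindle, 130 g, 187 mm long when free, at the start in the cups; origin amid its grip, on the axis (15 mm up when it lies on the table), x along the axis to the plunger. Grip: black block 34 mm long, 20 x 20 mm, between square flanges 30 x 30 x 4 mm; then 16 mm round barrels out to 70 mm. Fits either way round; when seated its origin is midway between the cups, whose floors are 180 mm apart
- fixed_end (a point): rounded tip of the spindle's rigid end pin, 90 mm from the origin on the -x side; pin 10 mm in diameter, 20 mm long
- plunger_end (a point): rounded tip of the sprung plunger, 10 mm in diameter, on the spindle's axis at 97 mm from the origin on the +x side when free, 26 mm less when pushed right in
- plunger (a joint): how far the plunger is pushed in, m: 0 free, 0.026 at its stop, about 0.007 when seated in both cups. Its spring needs 2 N to start and 250 N/m more (about 7 N at 20 mm)
- bar_1: black square-section spacer bar, 80 x 16 x 16 mm, 40 g; origin at its middle, x along its length. Bars are all alike and may take any place; absent in some starts (then None).
- bar_2: black square-section spacer bar, 80 x 16 x 16 mm, 40 g; origin at its middle, x along its length. Bars are all alike and may take any place; absent in some starts (then None).
- bar_3: black square-section spacer bar, 80 x 16 x 16 mm, 40 g; origin at its middle, x along its length. Bars are all alike and may take any place; absent in some starts (then None).
- bar_4: black square-section spacer bar, 80 x 16 x 16 mm, 40 g; origin at its middle, x along its length. Bars are all alike and may take any place; absent in some starts (then None).
- bar_5: black square-section spacer bar, 80 x 16 x 16 mm, 40 g; origin at its middle, x along its length. Bars are all alike and may take any place; absent in some starts (then None).
- bar_6: black square-section spacer bar, 80 x 16 x 16 mm, 40 g; origin at its middle, x along its length. Bars are all alike and may take any place; absent in some starts (then None).
- trolley: fixed wheeled trolley parked against the table; its metal top, 290 x 300 mm, is level with the table (height 0), origin at the centre of the top; the bars lie on it at the start, side by side, about 38 mm apart. Its x runs along the table edge; a high wall rises 160 mm from the origin on the +x side
- tape_roll: bystander: roll of black tape lying flat on the table, 55 mm wide, 18 mm high; origin under its middle
- objective_can: bystander: black round can standing on the trolley, 37 mm wide, 57 mm high; origin under its middle

How it is judged:
By the outcome, as a careful person would: the job done as asked, in the order asked, and still so for the second after the job is handed in, with the robot touching nothing.
Of bar_1, bar_2, bar_3, bar_4, bar_5, bar_6 only 4 to 6 are there at a start; the rules pass over those that are not, and their reading is None.
At some moment in a run one of spindle may be knocked a few centimetres aside while the robot is not near it.
Once in a run the grip may slacken for a moment while it holds something.
It also fails if it takes over 200 s, if anything falls off the work surface, if the arm or the gripper's body presses on something with over 40 N, if the wrist force passes 120 N, or if a joint passes its speed limit or range.

ROBOT

A 6-joint arm with a two-finger parallel gripper is mounted at the origin on a cart in front of the work surface, level with it; the furniture and walls round the work are solid. World frame = base frame: x ahead of the robot, y to its left, z up, the work surface at z = 0. Lengths are in mm, angles in rad, forces in N, time in s.
With the tool pointing down it reaches from about 325 to 875 mm from the base axis. Payload 4.4 kg.
Tool frame: the origin (TCP) lies on the centre line of the jaws, within the pads' length; the fingertips stand ahead of it and the grasp point (between the pads) lies 6 mm ahead of it (ctrl.tcp_to_tips is the z of the fingertips in the tool frame, in mm); z points along the fingers, y is the direction in which the jaws open and shut (so a half turn about z gives the same grasp; the last joint's range is limited). The gripper opens to 85 mm and grips with 20 to 120 N. Pads are 22 mm wide; open, the fingers measure 114 mm over their backs; the gripper's body (76 mm by 85 mm) begins 54 mm behind the grasp point. The pads swing forward as they close: fully open they stand 13 mm farther back than shut.
Start: joints at [1.018, 0.207, 1.542, -0, 1.393, -0.15], TCP at [224.878, 529.204, 256.282] pointing down, gripper open.
Joint ranges: [-2.73, 2.73], [-0.86, 2.22], [0.23, 2.46], [-1.11, 4.25], [0.08, 2.63], [-2.82, 2.82]. Speed limits (rad/s): [2.79, 2.79, 3.14, 3.14, 3.14, 3.14].

INTERFACE

Orientations are given as a 3x3 rotation matrix whose columns are the frame's x, y, z axes.
In Python, from plant import ctrl, sensors, optics gives the robot as it stands. Calls block until the motion is done:
- ctrl.move_ptp(position, orientation): joint-space move of the TCP to a pose.
- ctrl.move_l(position, rot=None, vel=150, threshold=None): straight line of the TCP; rot=None keeps the orientation; vel is the mean speed in mm/s. With threshold (N) it stops when the force on the tool has changed by that much, and returns True; else False.
- ctrl.set_joints(angles): joint-space move.
- ctrl.gripper_to(opening, force=None): finger opening in mm; force is the grip in N (None keeps the last); returns when the fingers have stopped.
- ctrl.hold(seconds).
- ctrl.solve_ik(position, orientation): joint angles nearest the present ones, or None.
- sensors.read_state(): the state.
- optics.grab_frame(name): name is "side" or "top" or "wrist"; returns (picture, depth): 480x640x3 uint8, red, green, blue; 480x640 float32, mm along the optical axis (not along the pixel's ray), 0 where there is no reading.
- optics.camera_params(name): a dict with "mtx" (3x3 intrinsics, pixels), "R" (3x3) and "t" (3): a world point X has camera coordinates R X + t; the wrist camera has in their place "T_tool_cam" (4x4, takes a point from camera to tool coordinates, whose origin is the TCP and whose axes are the flange's). Camera axes: x right, y down, z forward; pixel columns grow to the right and rows downward; lengths in mm; the calibration is good to about 2 mm. A picture is of the moment at which its call begins: read the wrist's pose just before it. camera_params takes no time and is no camera call.
A pose or a line that the arm cannot do raises ctrl.MotionError and nothing moves.
- ctrl.finish_job(): hands the job in, once; it reports no verdict.
The state is a dict: "t": time; "q": joint angles; "qvel": joint speeds; "tau": joint torques, N m; "eef_pos": TCP position; "eef_rot": TCP orientation; "force": force on the tool from outside, world axes, zero at the start; "wrist_torque": the same for the moment, N m; "grip_width": finger opening in mm.
Only numpy, scipy, OpenCV 4.12 (cv2) and the standard library are available. Lean on these libraries where they do the work, as an engineer would, in place of code of your own. Each camera call takes 0.05 s, during which the arm holds its last target.

## Working session

There is one attempt and no reset: what is moved stays moved. The work goes in short steps, each a Python script; the robot and the scene stay as the last script left them, time stands still between calls to the robot, and variables do not carry over. Pictures are saved under pics/ and viewed, and the job is handed in when it is done.

```bash
ls -la; mkdir -p pics
python3 - <<'E'
from plant import ctrl,sensors,optics
import cv2
s=sensors.read_state();print(s)
print(ctrl.tcp_to_tips)
for n in("side","top","wrist"):
    p,d=optics.grab_frame(n);cv2.imwrite(f"pics/{n}0.png",p[:,:,::-1]);print(n,optics.camera_params(n),(d==0).mean())
E
```

```text
total 12
drwxr-xr-x  3 agent agent 4096 Dec  6 06:57 .
drwxr-xr-x 23 root  root  4096 Dec  6 06:57 ..
drwxr-xr-x  2 agent agent 4096 Dec  6 06:57 pics
{'t': 0.0, 'q': array([ 1.01850686e+00,  2.07424775e-01,  1.54295501e+00, -1.69123545e-05,
        1.39350411e+00, -1.50509220e-01]), 'qvel': array([-1.78272477e-03, -9.65817337e-04,  1.45159050e-05, -6.23577638e-04,
       -1.02841738e-03, -8.80641716e-04]), 'tau': array([ 1.74739203e-04, -3.83025134e+01, -2.91601574e+01, -4.77814756e-04,
        1.03451885e-02, -1.23180212e-05]), 'eef_pos': array([224.50578363, 528.59846994, 255.12248881]), 'eef_rot': array([[-9.20367252e-01,  3.91053335e-01, -1.18789836e-03],
       [ 3.91055002e-01,  9.20365224e-01, -1.95932463e-03],
       [ 3.27099906e-04, -2.26783182e-03, -9.99997375e-01]]), 'force': array([0.72954166, 0.53203945, 0.30274565]), 'wrist_torque': array([ 0.0072259 , -0.02596718, -0.00364552]), 'grip_width': 85.53101058420837}
25.0
side {'mtx': array([[509.24729767,   0.        , 326.54336768],
       [  0.        , 509.24729767, 243.14650317],
       [  0.        ,   0.        ,   
[... 482 characters left out ...]
538, -0.02066123, -0.06509151],
       [ 0.06495881,  0.00703109, -0.99786318]]), 't': array([  52.49707951,  432.82427437, 1090.40285264])} 0.00380859375
wrist {'mtx': array([[369.77236525,   0.        , 316.51754552],
       [  0.        , 369.77236525, 240.89039512],
       [  0.        ,   0.        ,   1.        ]]), 'T_tool_cam': array([[ 7.35190067e-04, -9.63855748e-01, -2.66423639e-01,
         6.77479219e+01],
       [ 9.99999651e-01,  8.14130768e-04, -1.85849913e-04,
        -2.12695314e-02],
       [ 3.96036189e-04, -2.66423410e-01,  9.63856011e-01,
        -1.17937311e+02],
       [ 0.00000000e+00,  0.00000000e+00,  0.00000000e+00,
         1.00000000e+00]])} 0.004156901041666667
```

View pics/top0.png

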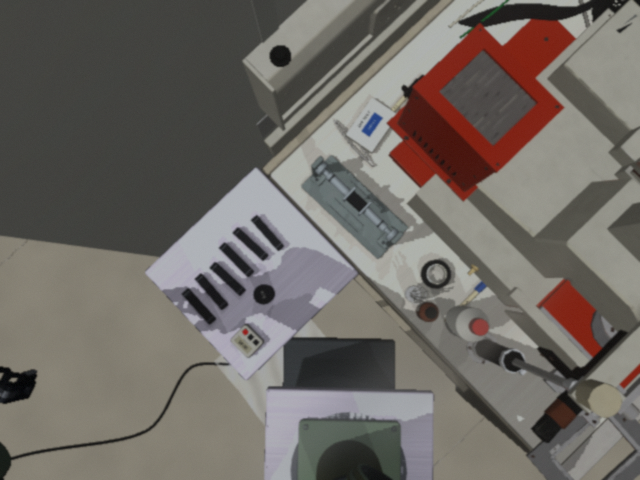

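View pics/side0.png

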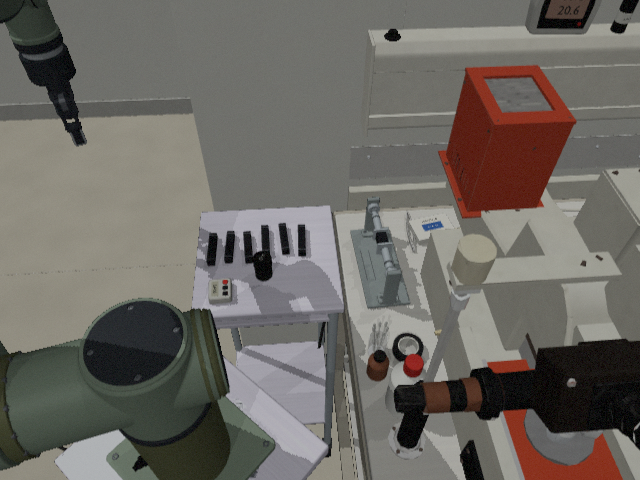

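View pics/wrist0.png

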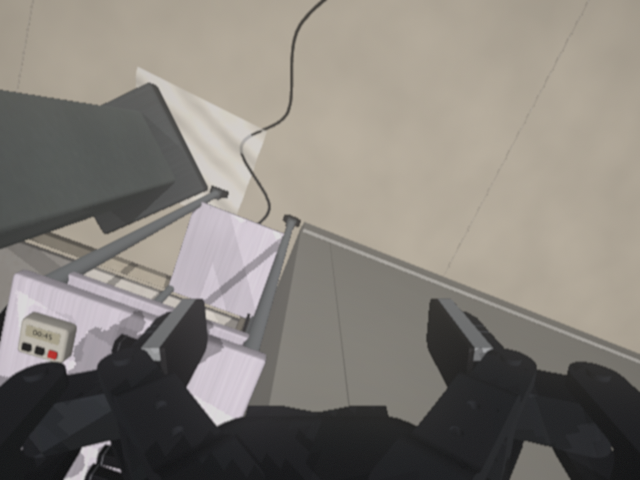

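The top view shows 6 bars on the trolley, from (200,307) to (267,232). The can is at (264,293), the tape at (437,272), and the frame runs from (318,170) to (395,240) with the spindle grip at (357,201). Next I'll turn these into world coordinates.

```bash
cat > h.py <<'E'
import numpy as np,cv2
from plant import ctrl,sensors,optics
def cam(name,state=None):
    c=optics.camera_params(name)
    if name=="wrist":
        s=state; T=np.array(c["T_tool_cam"]); Rt=s["eef_rot"]
        Rwc=Rt@T[:3,:3]; o=Rt@T[:3,3]+s["eef_pos"]
        return c["mtx"],Rwc.T,o
    return c["mtx"],c["R"],-c["R"].T@c["t"]
def ray(cm,uv,z):
    K,R,o=cm; d=R.T@np.linalg.solve(K,np.array([uv[0],uv[1],1.]))
    return o+d*(z-o[2])/d[2]
def proj(cm,X):
    K,R,o=cm; p=K@(R@(np.asarray(X,float)-o)); return p[:2]/p[2]
def cloud(cm,depth):
    K,R,o=cm; v,u=np.mgrid[:480,:640]
    P=np.stack([(u-K[0,2])/K[0,0]*depth,(v-K[1,2])/K[1,1]*depth,depth],-1)
    return P@R+o   # R.T applied
def down(yaw):
    """tool down, jaw direction (tool y) at world angle yaw"""
    y=np.array([np.cos(yaw),np.sin(yaw),0]); z=np.array([0,0,-1.]); x=np.cross(y,z)
    return np.stack([x,y,z],1)
def save(name,img,scale=1):
    cv2.imwrite("pics/"+name+".png",cv2.resize(img,None,fx=scale,fy=scale)[:,:,::-1])
E
python3 - <<'E'
from h import *
p,d=optics.grab_frame("top");cm=cam("top");P=cloud(cm,d)
np.save("/tmp/top.npy",P)
for nm,uv,z in [("trolley corners",(258,170),0),("",(355,275),0),("",(248,378),0),("",(148,270),0),("can",(264,293),57),("tape",(437,272),18),("timer",(247,340),30),("grip",(357,201),100)]:
    print(nm,ray(cm,uv,z).round(0),P[uv[1],uv[0]].round(0))
g=p.astype(int).max(2); m=((g<60)&(P[...,2]>4)&(P[...,2]<35)).astype(np.uint8)
cs,_=cv2.findContours(m,cv2.RETR_EXTERNAL,cv2.CHAIN_APPROX_NONE)
for c in cs:
    a=cv2.contourArea(c)
    if 150<a<1500:
        r=cv2.minAreaRect(c); b=cv2.boxPoints(r); W=np.array([ray(cm,q,16)[:2] for q in b]); e=[np.linalg.norm(W[1]-W[0]),np.linalg.norm(W[2]-W[1])]
        i=int(np.argmax(e)); v=W[i+1]-W[i]
        print(np.round(r[0]),ray(cm,r[0],16)[:2].round(1),np.round(e),np.degrees(np.arctan2(v[1],v[0])).round(1),a)
save("topcrop",p[120:400,120:500],2.1)
q=np.clip(P[...,2],-50,300);save("topz",np.repeat(((q+50)/350*255).astype(np.uint8)[...,None],3,2)[0:400,120:500],2)
E
```

```text
trolley corners [570. 187.   0.] [571. 188.  -1.]
 [370.  -6.   0.] [370.  -6.  -3.]
 [169. 195.   0.] [168. 196.  -4.]
 [371. 395.   0.] [371. 395.  -1.]
can [333. 163.  57.] [333. 163.  59.]
tape [ 378. -160.   18.] [ 379. -164.   -5.]
timer [244. 195.  30.] [243. 197.  16.]
grip [500.  -2. 100.] [501.  -2.  91.]
[198. 306.] [304.4 291.1] [17. 79.] -136.2 326.0
[211. 291.] [332.7 267.9] [16. 78.] -137.1 301.0
[228. 278.] [357.9 237.5] [15. 76.] -132.1 282.0
[436. 274.] [ 374.6 -157.5] [53. 52.] -44.1 599.0
[236. 259.] [394.7 222.1] [13. 77.] -133.5 276.5
[250. 244.] [425. 196.] [14. 77.] -131.4 248.5
[267. 233.] [446.7 164.1] [13. 77.] -137.5 234.5
[492.  16.] [ 880.5 -264.2] [132.  31.] -74.6 551.0
```

View pics/topcrop.png

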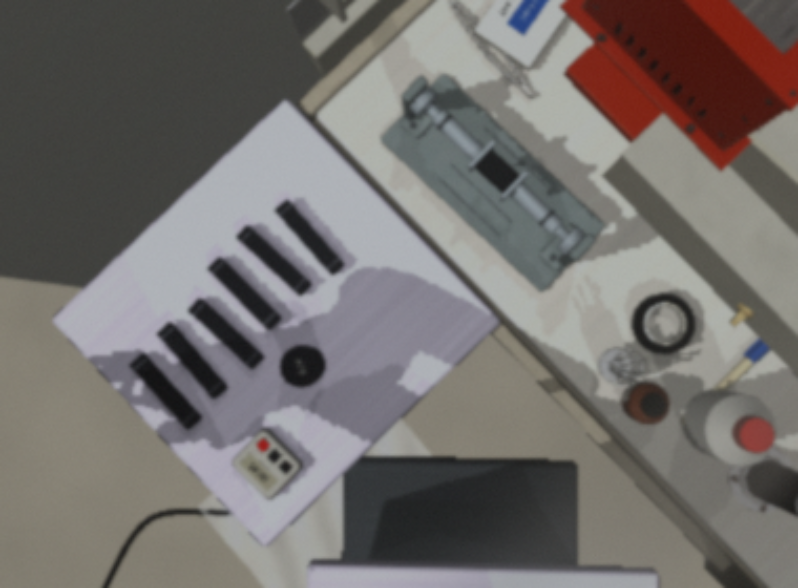

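View pics/topz.png

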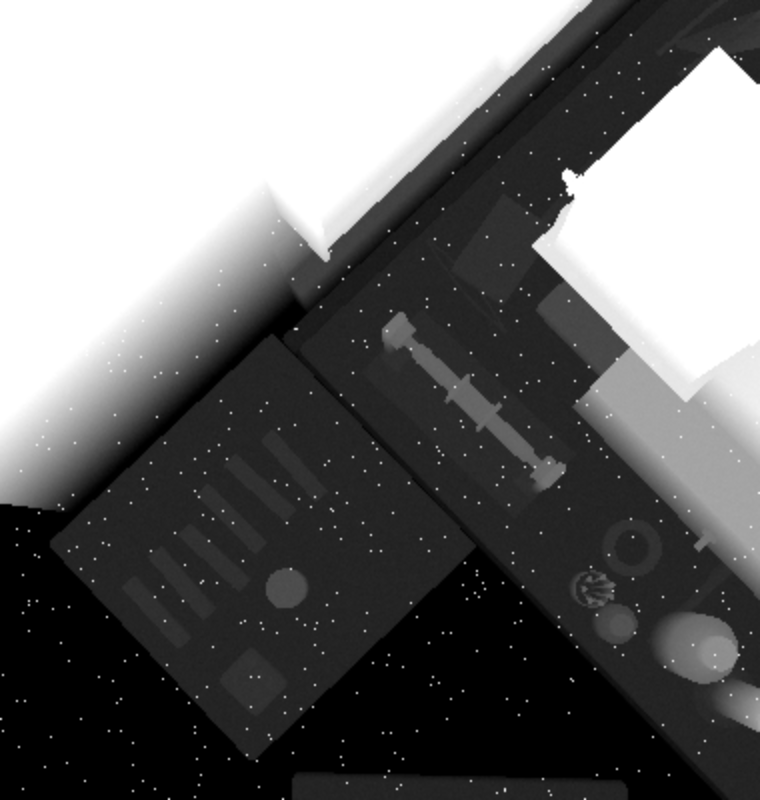

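There are 6 bars. The trolley frame is well fixed by its corners. I'll move the wrist camera over the frame to measure it and find which end has the plunger.

```bash
cat >> h.py <<'E'
def wgrab():
    s=sensors.read_state(); p,d=optics.grab_frame("wrist"); return p,d,cam("wrist",s),s
E
python3 - <<'E'
from h import *
fy=np.radians(44)
for yaw in (fy+np.pi/2,fy-np.pi/2):
    q=ctrl.solve_ik([500,-2,290],down(yaw)); print(yaw,q)
q=ctrl.solve_ik([500,-2,290],down(fy-np.pi/2))
E
```

```text
2.3387411976724017 [-1.77264212e-01  1.94681988e-02  1.67831335e+00 -4.44089210e-16
  1.44381111e+00 -2.51600541e+00]
-0.8028514559173916 [-1.77264212e-01  1.94681988e-02  1.67831335e+00 -4.44089210e-16
  1.44381111e+00  6.25587244e-01]
```

Run:
```python
from h import *
fy=np.radians(44)
R=down(fy-np.pi/2)
s=sensors.read_state()
ctrl.move_l([200,400,290],vel=250)
ctrl.move_ptp([330,200,290],R)
ctrl.move_l([500,-2,290],rot=R,vel=250)
p,d,cm,s=wgrab(); save("w1",p); np.savez("/tmp/w1.npz",p=p,d=d,R=cm[1],o=cm[2]); print(s["eef_pos"],s["t"])
```

```text
[499.29117151  -0.87228025 289.87650504] 3.35
```

View pics/w1.png

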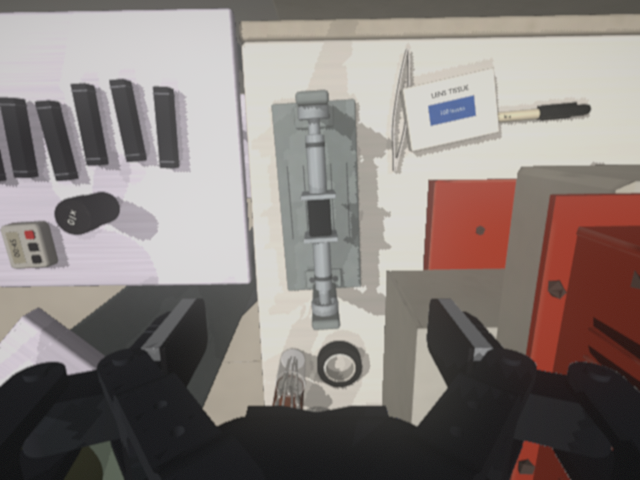

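Run:
```python
from h import *
z=np.load("/tmp/w1.npz");p,d,R,o=z["p"],z["d"],z["R"],z["o"]
cm=(optics.camera_params("wrist")["mtx"],R,o);P=cloud(cm,d)
save("w1c",p[80:335,255:390],4)if 0 else cv2.imwrite("pics/w1c.png",cv2.resize(p[85:335,260:380],None,fx=2.4,fy=2.4,interpolation=cv2.INTER_CUBIC)[:,:,::-1])
u,v=np.meshgrid(np.arange(640),np.arange(480))
roi=(u>250)&(u<385)&(v>75)&(v<340)&(d>0)
m=roi&(P[...,2]>101)&(P[...,2]<113)
n,l,st,c=cv2.connectedComponentsWithStats(m.astype(np.uint8))
pts=[]
for i in range(1,n):
    if st[i,4]>60:
        Q=P[l==i]; r=cv2.minAreaRect(Q[:,:2].astype(np.float32)); print(st[i],r,np.median(Q[:,2])); pts.append(r[0])
m=roi&(P[...,2]>4)&(P[...,2]<13)
# plate
Q=P[m]; r=cv2.minAreaRect(Q[:,:2].astype(np.float32)); print("plate",r,np.median(Q[:,2]))
print("table z",np.median(P[(u>370)&(u<400)&(v>60)&(v<300)&(d>0)][:,2]), "trolley z",np.median(P[(u>150)&(u<230)&(v>190)&(v<270)&(d>0)][:,2]))
if len(pts)==2:
    a,b=np.array(pts); e=a-b; print((a+b)/2,np.linalg.norm(e),np.degrees(np.arctan2(e[1],e[0])))
```

```text
[295  89  34  16 455] ((566.9174194335938, 70.65286254882812), (10.086963653564453, 25.730403900146484), 47.362579345703125) 105.75759970852567
[312 317  28  13 308] ((436.8505554199219, -72.30389404296875), (10.466459274291992, 24.894725799560547), 46.58106994628906) 105.5820027199158
plate ((501.90789794921875, -0.8943328857421875), (205.81190490722656, 86.1120376586914), 47.668582916259766) 8.22985060241541
table z 0.39790769138556925 trolley z 0.24958036297155672
[501.88398743  -0.82551575] 193.27188975533215 47.70302055409456
```

View pics/w1c.png

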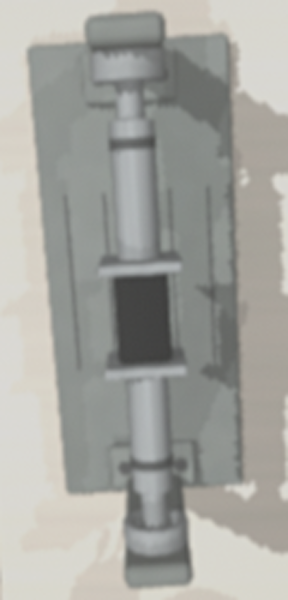

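```bash
cat >> h.py <<'E'
FO=np.array([501.9,-0.85,0.]); FY=np.radians(47.7)
FR=np.array([[np.cos(FY),-np.sin(FY),0],[np.sin(FY),np.cos(FY),0],[0,0,1]])
def F(x,y,z): return FO+FR@np.array([x,y,z],float)
def toF(P): return (np.asarray(P)-FO)@FR
TA,TB=np.array([570,187.]),np.array([370,-6.])
E
python3 - <<'E'
from h import *
z=np.load("/tmp/w1.npz");p,d,R,o=z["p"],z["d"],z["R"],z["o"]
cm=(optics.camera_params("wrist")["mtx"],R,o);Q=toF(cloud(cm,d))
ok=d>0
for nm,(a,b,y0) in dict(block=(-14,14,7),fl1=(18,24,12),fl2=(-24,-18,12),barrel1=(30,65,5),barrel2=(-65,-30,5),pin1=(73,80,6),pin2=(-80,-73,6)).items():
    m=ok&(Q[...,0]>a)&(Q[...,0]<b)&(abs(Q[...,1])<25)&(Q[...,2]>70)&(Q[...,2]<112)
    q=Q[m]; print(nm,len(q),"y",np.percentile(q[:,1],[2,50,98]).round(1),"ztop",np.percentile(q[:,2],[50,90,98]).round(1), "x",q[:,0].min().round(1),q[:,0].max().round(1))
m=ok&(abs(Q[...,1])<14)&(Q[...,2]>95)&(abs(Q[...,0])<40); print("flange x", np.percentile(Q[m][:,0],[0,5,45,55,95,100]).round(1))
for x in range(66,90,2):
    r=[]
    for sg in(1,-1):
        m=ok&(abs(Q[...,0]*sg-x)<1)&(abs(Q[...,1])<20)&(Q[...,2]>70); r+=[Q[m][:,1].min().round(1),Q[m][:,1].max().round(1),np.percentile(Q[m][:,2],95).round(1)] if m.any() else [None]
    print(x,r)
# objects on trolley
save("dummy",p)
E
```

```text
block 711 y [-9.6 -0.1  9.5] ztop [91.4 92.4 92.9] x -13.9 14.0
fl1 261 y [-14.1  -0.3  13.9] ztop [89.9 96.9 97.7] x 18.0 23.9
fl2 174 y [-14.5   0.3  14.5] ztop [96.2 97.2 97.8] x -24.0 -18.0
barrel1 783 y [-7.8 -0.2  7.6] ztop [88.1 89.7 90.5] x 30.0 65.0
barrel2 617 y [-7.6  0.   7.7] ztop [88.3 89.7 90.3] x -65.0 -30.1
pin1 104 y [-4.7  0.2  4.7] ztop [85.6 86.9 87.3] x 73.0 79.9
pin2 70 y [-4.9 -0.1  4.7] ztop [85.6 86.9 87.4] x -79.9 -73.0
flange x [-21.7   7.6   9.1   9.3  18.2  20.2]
66 [np.float64(-7.4), np.float64(7.8), np.float64(90.1), np.float64(-7.4), np.float64(7.8), np.float64(89.9)]
68 [np.float64(-7.5), np.float64(7.8), np.float64(90.3), np.float64(-7.3), np.float64(7.9), np.float64(90.0)]
70 [np.float64(-5.1), np.float64(4.2), np.float64(87.6), np.float64(-7.1), np.float64(8.0), np.float64(89.5)]
72 [np.float64(-4.4), np.float64(4.9), np.float64(87.2), np.float64(-4.1), np.float64(3.5), np.float64(87.6)]
74 [np.float64(-4.5), np.float64(4.8), np.float64(87.1), np.float64(-4.1), np.float64(4.5), np.float64(87.0)]
76 [np.float64(-4.7), np.float64(4.7), np.float64(87.0), np.float64(-5.0), np.float64(4.6), np.float64(87.5)]
78 [np.float64(-4.8), np.float64(4.5), np.float64(87.1), np.float64(-4.9), np.float64(4.7), np.float64(86.8)]
80 [np.float64(-4.9), np.float64(4.4), np.float64(87.4), np.float64(-4.7), np.float64(4.9), np.float64(86.8)]
82 [np.float64(-12.4), np.float64(12.3), np.float64(98.4), np.float64(-12.1), np.float64(12.6), np.float64(97.5)]
84 [np.float64(-12.5), np.float64(12.2), np.float64(98.6), np.float64(-11.7), np.float64(12.7), np.float64(98.1)]
86 [np.float64(-12.6), np.float64(11.9), np.float64(98.9), np.float64(-11.6), np.float64(12.8), np.float64(98.4)]
88 [np.float64(-12.8), np.float64(12.8), np.float64(98.6), np.float64(-12.9), np.float64(12.0), np.float64(98.7)]
```

Run:
```python
from h import *
R=down(FY-np.pi/2)
ctrl.gripper_to(46,90)
ctrl.move_l(F(0,0,190),rot=R,vel=200)
ctrl.move_l(F(0,0,130),vel=150)
print(ctrl.move_l(F(0,0,95),vel=60,threshold=12))
ctrl.gripper_to(15,90)
s=sensors.read_state();print(s["grip_width"],toF(s["eef_pos"]).round(2),s["force"],s["t"])
f0=FR.T@s["force"]
for k in(1,2,3,4,6):
    st=ctrl.move_l(F(k,0,95),vel=15,threshold=14);ctrl.hold(.1)
    s=sensors.read_state();print(k,st,toF(s["eef_pos"]).round(2),(FR.T@s["force"]-f0).round(2))
    if st: break
p,d,cm,s=wgrab();save("w2",p)
```

```text
False
18.00301744531031 [ 0.39 -0.54 95.92] [-0.8863137   0.77371217  5.75819769] 6.1667
1 False [ 0.63 -0.53 95.82] [-2.64 -0.15  0.87]
2 False [ 1.15 -0.62 95.8 ] [-4.17 -0.7   1.87]
3 False [ 1.99 -0.64 95.78] [-5.31 -0.55  1.49]
4 False [ 2.95 -0.68 95.81] [-5.82 -1.79  1.02]
6 False [ 5.11 -0.65 95.65] [-5.47 -1.79  0.16]
```

View pics/w2.png

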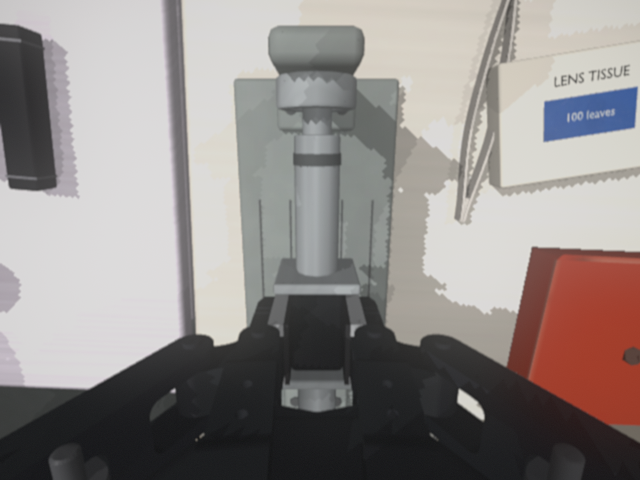

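Pushing towards frame +x compresses the spring (force about 5.5 N), so the plunger is at the +x cup. I'll free the fixed end, pivot it towards +y, then draw out the plunger.

Run:
```python
from h import *
def rep(n):
    s=sensors.read_state();print(n,toF(s["eef_pos"]).round(2),(FR.T@s["force"]).round(2),round(s["grip_width"],1),round(s["t"],2))
for k in (10,14):
    st=ctrl.move_l(F(k,0,95.5),vel=20,threshold=14);rep(k)
    if st: raise SystemExit
ctrl.hold(.1)
p,d,cm,s=wgrab();save("w3",p)
for th in (3,6,9):
    t=np.radians(th)
    o=F(90-76*np.cos(t),76*np.sin(t),96)
    st=ctrl.move_l(o,rot=down(FY-np.pi/2-t),vel=15,threshold=14);rep(th)
    if st: raise SystemExit
p,d,cm,s=wgrab();save("w4",p)
p,d=optics.grab_frame("side");save("s4",p[150:350,280:480],3)
```

```text
10 [ 8.77 -0.52 95.5 ] [-5.2  -1.95  3.02] 18.3 8.35
14 [12.52 -0.54 95.5 ] [-6.2  -1.42  2.61] 18.2 8.7
3 [12.34  3.58 95.75] [-6.63 -1.96  2.3 ] 18.1 9.27
6 [12.56  7.69 95.69] [-6.84 -1.34  2.19] 17.9 9.68
9 [12.84 11.72 95.67] [-7.37 -0.97  3.4 ] 18.7 10.1
```

View pics/w4.png

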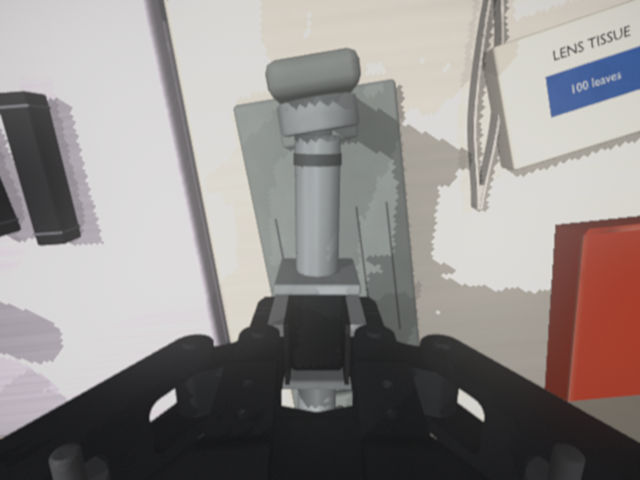

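View pics/s4.png

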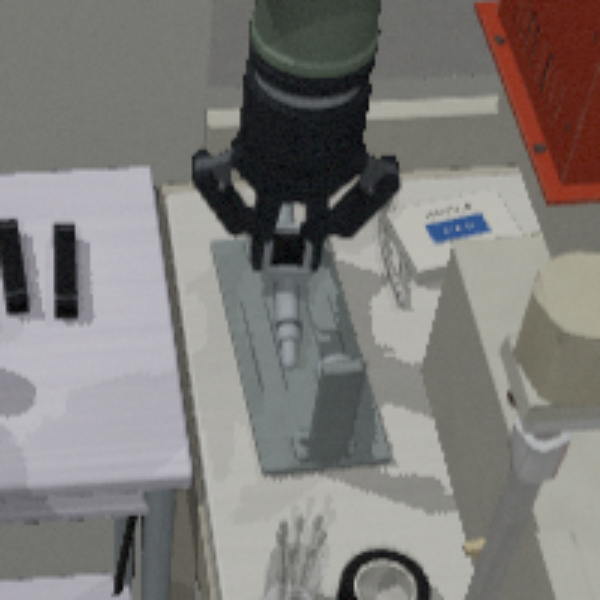

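The fixed end is free and swung out, with its tip at about (290,355) in the side crop. Next I'll draw the plunger out along the axis, lift, and lay the spindle on the trolley.

Run:
```python
from h import *
def rep(n):
    s=sensors.read_state();print(n,toF(s["eef_pos"]).round(2),(FR.T@s["force"]).round(2),round(s["grip_width"],1),round(s["t"],2))
t=np.radians(9)
for L in (86,97,108,116):
    ctrl.move_l(F(90-L*np.cos(t),L*np.sin(t),96),vel=50); rep(L)
ctrl.move_l(F(90-116*np.cos(t),116*np.sin(t),185),vel=150); rep("up")
p,d,cm,s=wgrab();save("w5",p)
ex=(TA-TB)/np.linalg.norm(TA-TB); ey=np.array([-ex[1],ex[0]]); TC=np.array([370,193.])
C=TC+ex*-56+ey*-75
ang=np.arctan2(ex[1],ex[0])
# axis direction (plunger end): toward +x, tilted toward table (-y): angle -30
a=ang-np.radians(30)
print("C",C,np.degrees(a), ctrl.solve_ik([*C,120],down(a-np.pi/2)),ctrl.solve_ik([*C,29],down(a-np.pi/2)))
```

```text
86 [ 3.85 13.29 95.75] [-4.83 -2.03  0.04] 18.2 10.55
97 [-5.78 15.44 95.96] [-1.5  -0.91 -0.62] 18.2 10.92
108 [-16.98  17.38  95.72] [ 0.14  0.86 -1.63] 18.2 11.28
116 [-24.9   18.31  95.91] [ 0.38  0.18 -1.85] 18.2 11.59
up [-24.89  18.74 184.25] [-0.19  0.26 -2.65] 18.0 12.33
C [381.78324401 100.14443926] 13.979572390458838 [ 3.63591389e-02 -9.58572660e-03  2.09207643e+00 -4.44089210e-16
  1.05910195e+00  1.36316590e+00] [ 3.63591389e-02  1.86419497e-01  2.13576526e+00 -4.44089210e-16
  8.19407899e-01  1.36316590e+00]
```

View pics/w5.png

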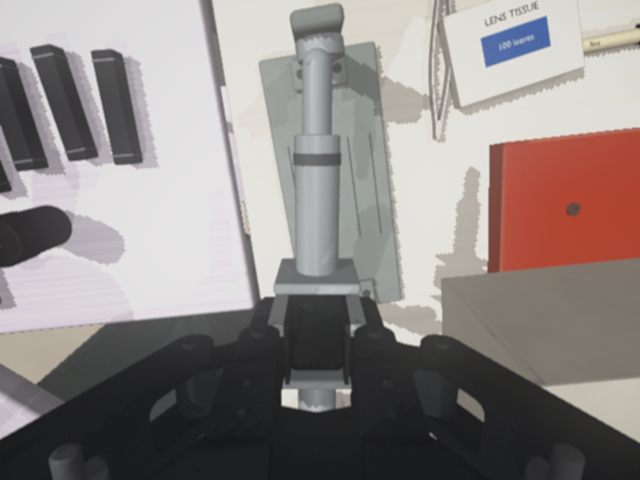

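Run:
```python
from h import *
C=np.array([381.8,100.1]); a=np.radians(14)
R=down(a-np.pi/2)
ctrl.move_l([430,50,185],rot=down(a-np.pi/2),vel=200)
ctrl.move_l([*C,120],rot=R,vel=200)
ctrl.move_l([*C,40],vel=120)
st=ctrl.move_l([*C,27.5],vel=25,threshold=6)
s=sensors.read_state();print(st,s["eef_pos"],s["force"],s["grip_width"])
ctrl.gripper_to(34,90)
ctrl.move_l([*C,90],vel=100)
ctrl.move_l([*C,240],vel=250)
ctrl.move_l([420,190,290],rot=down(np.radians(44)-np.pi/2),vel=250)
p,d,cm,s=wgrab();save("w6",p);np.savez("/tmp/w6.npz",p=p,d=d,R=cm[1],o=cm[2]);print(s["t"])
```

```text
True [382.16345471 100.13499744  29.49793482] [-0.07313618  0.222772    6.01194902] 17.81962313386352
17.3583
```

View pics/w6.png

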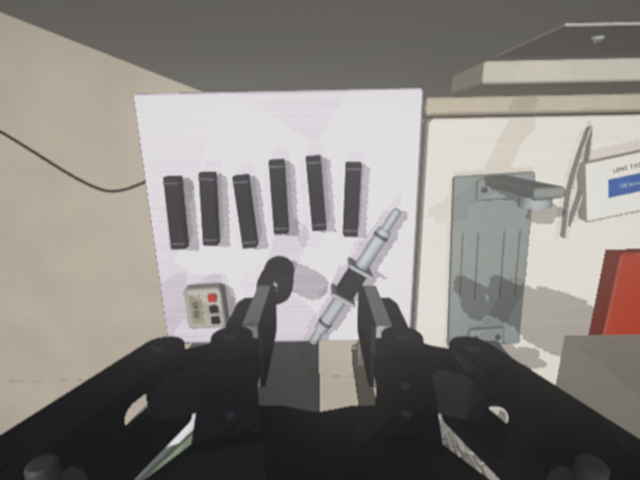

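All six bars are visible at (176,212), (209,208), (246,210), (279,197), (317,193) and (352,199). The spindle lies at (355,280), clear of the bars and the frame. Next I'll measure the bars.

```bash
cat >> h.py <<'E'
def bars(p,d,cm,zlo=10,zhi=22,vis=None,region=None):
    P=cloud(cm,d); out=[]
    m=(d>0)&(P[...,2]>zlo)&(P[...,2]<zhi)&(p.max(2)<75)
    m=cv2.morphologyEx(m.astype(np.uint8),cv2.MORPH_CLOSE,np.ones((3,3)))
    n,l,st,c=cv2.connectedComponentsWithStats(m)
    for i in range(1,n):
        if st[i,4]>150:
            q=(l==i)&(P[...,2]>zlo)&(P[...,2]<zhi)&(d>0)
            zt=np.percentile(P[q][:,2],75); q&=abs(P[...,2]-zt)<2.5
            r=cv2.minAreaRect(P[q][:,:2].astype(np.float32)); b=cv2.boxPoints(r)
            e=b[1]-b[0],b[2]-b[1]; k=0 if np.linalg.norm(e[0])>np.linalg.norm(e[1]) else 1
            L,W=np.linalg.norm(e[k]),np.linalg.norm(e[1-k])
            if 60<L<95 and 9<W<26:
                a=np.arctan2(e[k][1],e[k][0])%np.pi
                out.append((r[0][0],r[0][1],a,L,W,zt))
    return out
E
python3 - <<'E'
from h import *
z=np.load("/tmp/w6.npz");cm=(optics.camera_params("wrist")["mtx"],z["R"],z["o"])
for b in bars(z["p"],z["d"],cm): print(np.round(b,1),np.degrees(b[2]).round(1))
E
```

Run:
```python
from h import *
z=np.load("/tmp/w6.npz");cm=(optics.camera_params("wrist")["mtx"],z["R"],z["o"]);P=cloud(cm,z["d"]);p=z["p"]
for u,v in [(176,212),(209,200),(246,205),(279,190),(317,190),(352,199)]: print(P[v,u].round(1),p[v,u])
m=(z["d"]>0)&(P[...,2]>10)&(P[...,2]<22)&(p.max(2)<75)
n,l,st,c=cv2.connectedComponentsWithStats(m.astype(np.uint8));print(st[st[:,4]>80])
```

```text
[307.5 291.3  17.7] [75 73 73]
[341.9 274.2  17.6] [78 77 78]
[364.8 242.6  16.9] [77 76 77]
[400.9 228.1  16.5] [79 78 80]
[428.8 199.4  17.4] [79 78 79]
[447.6 166.   16.4] [82 80 82]
[[     0      0    640    480 306392]
 [   248    184      9     56    100]
 [   179    191      7     51    137]
 [   214    191      4     48    117]
 [   268    258     25     13     84]
 [   487    396     17     12    106]]
```

```bash
sed -i 's/p.max(2)<75/p.max(2)<105/' h.py
python3 - <<'E'
from h import *
z=np.load("/tmp/w6.npz");cm=(optics.camera_params("wrist")["mtx"],z["R"],z["o"])
for b in bars(z["p"],z["d"],cm): print(np.round(b,1),np.degrees(b[2]).round(1))
E
```

```text
[425.1 197.3   0.9  77.7  14.3  16.8] 49.0
[394.6 223.    0.8  78.5  15.1  16.7] 46.1
[446.5 165.5   0.7  77.3  15.3  16.8] 42.9
[332.8 268.6   0.7  77.4  15.1  16.7] 42.9
[357.9 238.7   0.9  78.1  15.   16.7] 48.9
[304.  291.8   0.8  78.1  15.9  16.7] 44.4
```

```bash
cat >> h.py <<'E'
PICKZ=26.5
def held():
    """front end of the held bar in tool coordinates: (max x, median z, median y, slope dz/dx, dy/dx)"""
    s=sensors.read_state(); p,d=optics.grab_frame("wrist"); c=optics.camera_params("wrist"); T=c["T_tool_cam"];K=c["mtx"]
    v,u=np.mgrid[:480,:640]; Q=np.stack([(u-K[0,2])/K[0,0]*d,(v-K[1,2])/K[1,1]*d,d],-1)@T[:3,:3].T+T[:3,3]
    m=(d>0)&(abs(Q[...,1])<14)&(Q[...,0]>17)&(Q[...,0]<70)&(Q[...,2]>-5)&(Q[...,2]<22)&(p.max(2)<110)
    q=Q[m]
    if len(q)<40: return None,p
    a=np.polyfit(q[:,0],q[:,2],1); b=np.polyfit(q[:,0],q[:,1],1)
    return (np.percentile(q[:,0],98).round(1),np.polyval(a,30).round(1),np.median(q[:,1]).round(1),np.degrees(np.arctan(a[0])).round(1),np.degrees(np.arctan(b[0])).round(1),len(q),round(s["grip_width"],1)),p
def pick(x,y,a,zs=PICKZ,op=23.5):
    R=down(a-np.pi/2)
    s=sensors.read_state()["eef_pos"]
    ctrl.gripper_to(op,80)
    ctrl.move_l([x,y,max(150,s[2]*0+150)],rot=R,vel=250)
    ctrl.move_l([x,y,zs+25],vel=200)
    st=ctrl.move_l([x,y,zs],vel=60,threshold=10)
    if st: print("pick contact",sensors.read_state()["eef_pos"])
    ctrl.gripper_to(8,80)
    g=sensors.read_state(); print("grip",round(g["grip_width"],1),g["eef_pos"].round(1))
    ctrl.move_l([x,y,150],vel=200)
SLOTS=[(0,23,0,1),(0,-23,0,1),(23,0,90,2),(-23,0,90,2),(0,23,0,3),(0,-23,0,3)]
def carry(i):
    x,y,b,l=SLOTS[i]
    yaw=FY-np.pi/2 if b==0 else FY
    if b: 
        q=ctrl.solve_ik(F(x,y,150),down(FY)); q2=ctrl.solve_ik(F(x,y,150),down(FY-np.pi))
        print("q6",q[5],q2[5])
    ctrl.move_l(F(x,y,150),rot=down(yaw),vel=250)
def place(i,dx=0,dy=0,dz=0):
    """dx,dy: frame correction"""
    x,y,b,l=SLOTS[i]; z=16*l+PICKZ-8+dz
    ctrl.move_l(F(x+dx,y+dy,z+15),vel=200)
    st=ctrl.move_l(F(x+dx,y+dy,z-2),vel=20,threshold=5)
    s=sensors.read_state();print("place",i,st,toF(s["eef_pos"]).round(1),s["force"].round(1),"z want",z,round(s["t"],1))
    ctrl.gripper_to(25,80)
    ctrl.move_l(F(x+dx,y+dy,z+20),vel=80)
    ctrl.move_l(F(x+dx,y+dy,150),vel=250)
E
python3 - <<'E'
from h import *
pick(446.5,165.5,np.radians(42.9))
print(held()[0]); 
carry(0)
h,p=held();print(h,sensors.read_state()["t"]);save("h0",p)
E
```

```text
grip 13.8 [446.7 165.5  26.7]
(np.float64(40.0), np.float64(10.9), np.float64(-0.4), np.float64(5.7), np.float64(-0.2), 2641, 13.8)
(np.float64(40.1), np.float64(11.0), np.float64(-0.1), np.float64(6.2), np.float64(0.1), 2738, 13.3) 21.4833
```

View pics/h0.png

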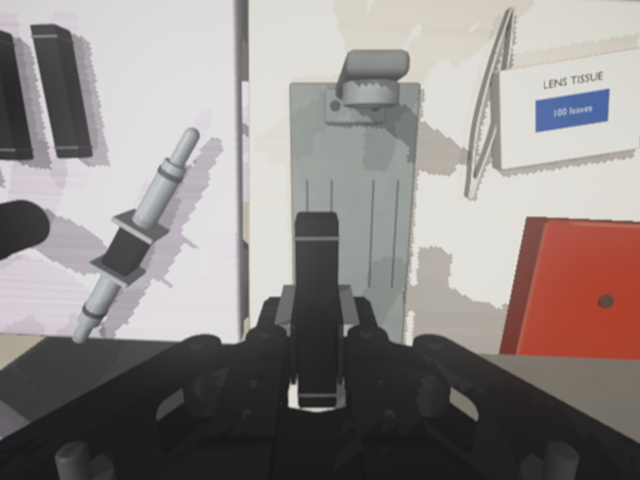

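The bar is held straight and centred in the jaws, with the marked places below. I'll place it and check.

Run:
```python
from h import *
place(0)
ctrl.move_l(F(0,0,270),vel=250)
p,d,cm,s=wgrab();save("w7",p)
P=cloud(cm,d);Q=toF(P)
for b in bars(p,d,cm,17,32)+bars(p,d,cm): print(np.round(toF([b[0],b[1],0]),1),np.degrees(b[2]-FY).round(1),np.round(b[3:],1), np.round(b[:2],1))
```

```text
place 0 True [-0.2 23.2 34.7] [-1.  -0.3  4.4] z want 34.5 22.8
[ 0.2 23.2  0. ] 0.3 [78.5 15.4 24.8] [484.8  14.9]
[ 94.1 189.2   0. ] 1.2 [77.  16.5 16.6] [425.2 196.1]
[ 92.7 229.8   0. ] -1.3 [77.8 16.8 16.6] [394.3 222.4]
[ 83.9 302.1   0. ] -8.9 [77.9 11.9 16.2] [334.9 264.5]
[ 79.1 267.9   0. ] 1.3 [77.9 17.4 16.6] [357.  237.9]
```

View pics/w7.png

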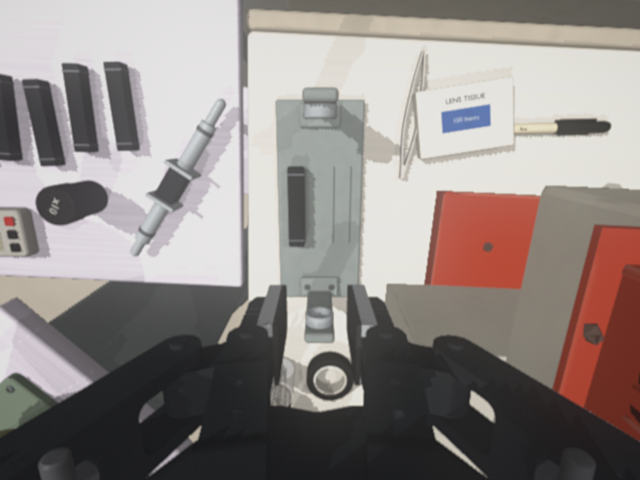

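Bar 1 lies on its mark at (297,205), at frame (0.2, 23.2) with 0.3° of error. On to the next bars, with a check while each is held.

```bash
cat >> h.py <<'E'
def okheld(h): return h is not None and abs(h[0]-40)<2 and abs(h[1]-11)<2 and abs(h[2])<2.5 and abs(h[4])<3 and abs(h[3]-6)<4
def cycle(i,b,check=True):
    pick(*b[:3]); carry(i); h,p=held(); print(h)
    if not okheld(h): save(f"bad{i}_{int(sensors.read_state()['t']*10)}",p); print("CHECK"); raise SystemExit
    place(i)
def tower():
    p,d,cm,s=wgrab(); r=[]
    for zl in (17,33,49):
        for b in bars(p,d,cm,zl,zl+14):
            f=toF([b[0],b[1],0])
            if abs(f[0])<60 and abs(f[1])<60: print(zl,f[:2].round(1),np.degrees(b[2]-FY).round(1),np.round(b[3:],1))
    return p,d,cm
E
python3 - <<'E'
from h import *
cycle(1,(425.1,197.3,np.radians(49.0)))
cycle(2,(394.6,223.0,np.radians(46.1)))
ctrl.move_l(F(0,0,270),rot=down(FY-np.pi/2),vel=250)
p,d,cm=tower();save("w8",p)
for b in bars(p,d,cm): print(np.round(b[:2],1),np.degrees(b[2]).round(1),np.round(b[3:],1))
E
```

```text
grip 13.9 [425.3 197.4  26.7]
(np.float64(39.9), np.float64(11.0), np.float64(-0.4), np.float64(6.1), np.float64(-0.1), 2734, 13.9)
place 1 True [ -0.1 -22.8  34.7] [-0.6 -0.3  3.7] z want 34.5 30.8
grip 14.0 [394.9 223.1  26.8]
q6 -0.9686020679321299 2.1729905856576632
(np.float64(40.6), np.float64(11.1), np.float64(-0.3), np.float64(5.7), np.float64(-0.0), 2803, 13.8)
place 2 True [22.9  0.2 50.8] [-0.5 -0.3  4.4] z want 50.5 38.8
33 [23.   0.2] 90.1 [77.7 15.3 40.7]
[336.4 262.9] 36.6 [77.9 10.2 16.1]
[357.3 237.8] 49.3 [77.9 17.2 16.6]
```

```bash
ls -t pics|head -3
```

```text
w8.png
w7.png
h0.png
```

View pics/w8.png

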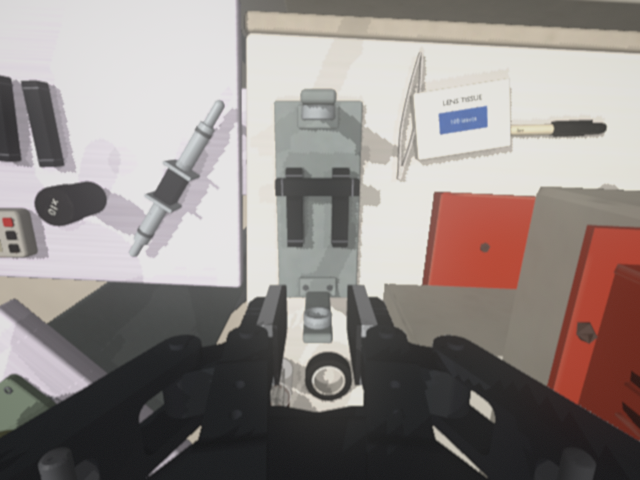

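Layer 1 is complete and the first cross bar lies at (317,187). The remaining bars haven't moved.

Run:
```python
from h import *
cycle(3,(357.9,238.7,np.radians(48.9)))
cycle(4,(332.8,268.6,np.radians(42.9)))
ctrl.move_l(F(0,0,270),rot=down(FY-np.pi/2),vel=250)
p,d,cm=tower();save("w9",p)
```

```text
grip 13.7 [358.1 238.8  26.7]
q6 -1.0472583416987584 2.094334311891034
(np.float64(40.2), np.float64(11.1), np.float64(-0.3), np.float64(6.1), np.float64(0.1), 2767, 13.7)
place 3 True [-23.1   0.2  50.7] [-0.3  0.2  4.2] z want 50.5 48.8
grip 13.8 [333.1 268.8  26.8]
(np.float64(39.9), np.float64(11.1), np.float64(-0.1), np.float64(6.0), np.float64(0.3), 2742, 13.8)
place 4 True [-0.1 23.1 66.8] [-0.7  0.1  4.4] z want 66.5 57.0
49 [ 0.2 23.4] 0.1 [78.6 16.  56.7]
```

View pics/w9.png

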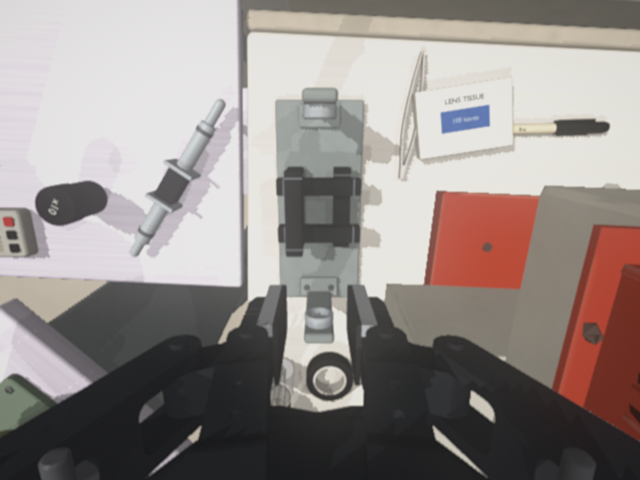

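The tower is square so far. Now the last bar, then a fresh look at the tower and the spindle.

Run:
```python
from h import *
cycle(5,(304.0,291.8,np.radians(44.4)))
ctrl.move_l(F(0,0,270),rot=down(FY-np.pi/2),vel=250)
p,d,cm=tower();save("w10",p)
ctrl.move_l([420,150,290],rot=down(np.radians(14)-np.pi/2),vel=250)
p,d,cm,s=wgrab();save("w11",p);np.savez("/tmp/w11.npz",p=p,d=d,R=cm[1],o=cm[2]);print(s["t"])
```

```text
grip 13.4 [304.3 292.   26.8]
(np.float64(40.3), np.float64(11.1), np.float64(-0.4), np.float64(5.8), np.float64(0.1), 2816, 14.1)
place 5 True [ -0.1 -22.9  66.8] [-1.   0.2  4.2] z want 66.5 65.7
49 [  0.3 -22.5] 0.0 [78.9 16.  56.7]
49 [ 0.2 23.4] -0.6 [78.8 15.3 56.7]
68.4
```

View pics/w10.png

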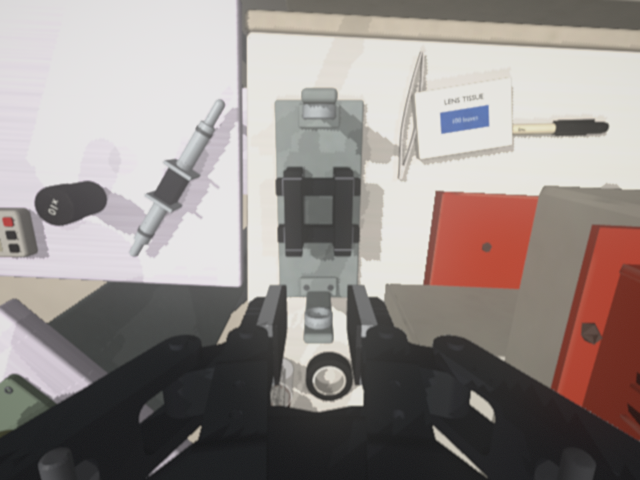

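View pics/w11.png

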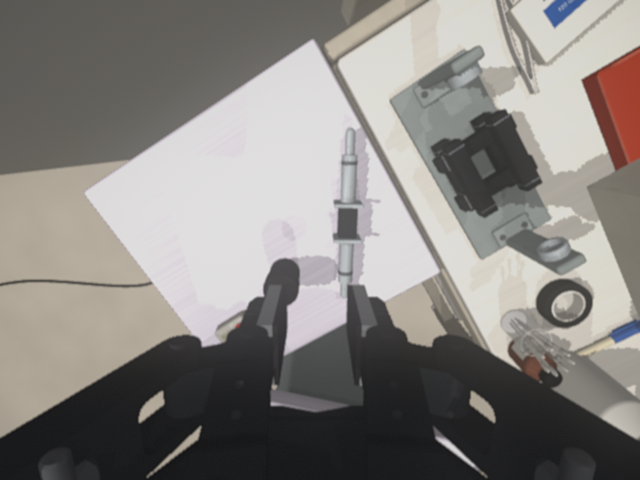

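The six-bar tower stands square. The spindle is where I laid it, with its grip at (347,222) in the last view. I'll measure it and take it up.

```bash
cat >> h.py <<'E'
def spindle(p,d,cm,C0=(381.8,100.1),r=112):
    P=cloud(cm,d)
    m=(d>0)&(P[...,2]>6)&(P[...,2]<36)&(np.hypot(P[...,0]-C0[0],P[...,1]-C0[1])<r)
    n,l,st,c=cv2.connectedComponentsWithStats(cv2.morphologyEx(m.astype(np.uint8),cv2.MORPH_CLOSE,np.ones((3,3))))
    best=None
    for i in range(1,n):
        q=P[(l==i)&m]
        if len(q)<200: continue
        (cx,cy),(w,h),an=cv2.minAreaRect(q[:,:2].astype(np.float32))
        if max(w,h)>140: best=q
    # axis: iterate line through pin/barrel points by PCA
    q=best; vx,vy,x0,y0=cv2.fitLine(q[:,:2].astype(np.float32),cv2.DIST_HUBER,0,.01,.01).ravel()
    e=np.array([vx,vy]); e*=np.sign(e[0]); nrm=np.array([-e[1],e[0]])
    s=(q[:,:2]-[x0,y0])@e; w=(q[:,:2]-[x0,y0])@nrm
    # lateral mid per section
    c=[];
    for a in np.arange(s.min()+5,s.max()-5,4):
        k=abs(s-a)<2
        if k.sum()>8: c.append((a,(np.percentile(w[k],3)+np.percentile(w[k],97))/2))
    c=np.array(c); f=np.polyfit(c[:,0],c[:,1],1)
    ang=np.arctan2(e[1],e[0])+np.arctan(f[0])
    # flange: sections with half-width >11
    big=s[abs(w-np.polyval(f,s))>11]
    smid=(np.percentile(big,2)+np.percentile(big,98))/2
    O=np.array([x0,y0])+e*smid+nrm*np.polyval(f,smid)
    return O,ang,(s.min()-smid,s.max()-smid),(np.percentile(big,2)-smid),np.percentile(q[:,2],98)
E
python3 - <<'E'
from h import *
z=np.load("/tmp/w11.npz");cm=(optics.camera_params("wrist")["mtx"],z["R"],z["o"])
O,a,ex,fl,zt=spindle(z["p"],z["d"],cm);print(O,np.degrees(a),ex,fl,zt)
E
```

```text
[409.70139367 113.60305162] 13.026387902179456 (np.float64(-89.05426136910526), np.float64(81.62482188431113)) -20.55151159108748 30.617753595366718
```

Run:
```python
from h import *
for f,uv in(("w11",[(347,222),(347,205),(348,239),(350,128),(345,298)]),("w6",[(350,281)])):
    z=np.load(f"/tmp/{f}.npz");cm=(optics.camera_params("wrist")["mtx"],z["R"],z["o"]);P=cloud(cm,z["d"])
    for q in uv: print(f,q,ray(cm,q,25).round(1),P[q[1],q[0]].round(1))
z=np.load("/tmp/w11.npz")
cv2.imwrite("pics/w11c.png",cv2.resize(z["p"][110:310,290:410],None,fx=3,fy=3,interpolation=cv2.INTER_CUBIC)[:,:,::-1])
```

```text
w11 (347, 222) [409.6 113.8  25. ] [409.7 113.9  25.4]
w11 (347, 205) [427.1 118.6  25. ] [428.1 119.4  31. ]
w11 (348, 239) [391.9 107.8  25. ] [393.2 108.6  30.3]
w11 (350, 128) [502.  136.1  25. ] [502.2 135.6  18.8]
w11 (345, 298) [325.1  92.9  25. ] [314.4  88.   -0.6]
w6 (350, 281) [382.7 104.2  25. ] [382.7 104.3  25.1]
```

View pics/w11c.png

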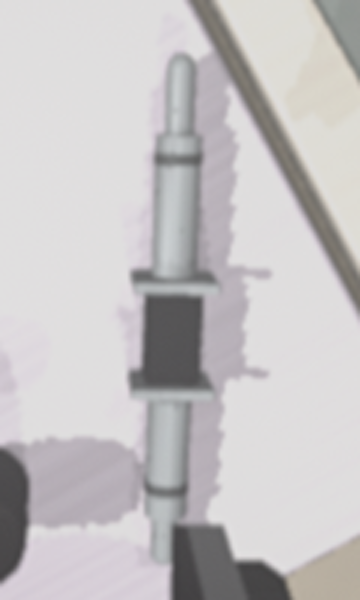

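The spindle was in fact knocked about 30 mm along its axis, from (382,100) to (410,114). It's still lying flat, with the plunger end towards +x. I'll grasp it at the measured place.

Run:
```python
from h import *
p,d,cm,s=wgrab()
O,a,ex,fl,zt=spindle(p,d,cm,(409.7,113.6),110);print(O,np.degrees(a),ex,fl,zt)
R=down(a-np.pi/2)
ctrl.gripper_to(42,100)
ctrl.move_l([*O,150],rot=R,vel=250)
ctrl.move_l([*O,50],vel=200)
st=ctrl.move_l([*O,27.5],vel=50,threshold=10)
ctrl.gripper_to(12,100)
s=sensors.read_state();print(st,s["eef_pos"],O,s["grip_width"],s["force"])
ctrl.move_l([*O,190],vel=150)
p,d,cm,s=wgrab();save("w12",p);print(s["t"],s["grip_width"])
c=optics.camera_params("wrist");T=c["T_tool_cam"];K=c["mtx"]
v,u=np.mgrid[:480,:640]; Q=np.stack([(u-K[0,2])/K[0,0]*d,(v-K[1,2])/K[1,1]*d,d],-1)@T[:3,:3].T+T[:3,3]
m=(d>0)&(abs(Q[...,1])<20)&(Q[...,0]>20)&(Q[...,0]<110)&(Q[...,2]>-10)&(Q[...,2]<25)
q=Q[m];print("tip x",np.percentile(q[:,0],[99,99.8]))
for x in range(28,98,6):
    k=abs(q[:,0]-x)<2
    if k.any(): print(x,q[k][:,1].min().round(1),q[k][:,1].max().round(1),np.percentile(q[k][:,2],4).round(1))
f=q[abs(q[:,1])>10]; print("flange x",np.percentile(f[:,0],[3,50,97]))
```

```text
[409.47543117 113.54084037] 13.075834075016383 (np.float64(-88.96770088766728), np.float64(96.67724632685272)) -20.906326064754758 30.755830089627246
False [409.76180353 113.55509383  28.0176587 ] [409.47543117 113.54084037] 18.591872063853913 [-1.35034118 -0.3467901   5.0634602 ]
72.3583 17.743036458183926
tip x [93.90464905 95.30101701]
28 -8.1 7.9 4.4
34 -8.0 7.8 4.3
40 -7.9 7.6 4.4
46 -8.2 7.5 4.3
52 -8.1 7.8 4.2
58 -8.1 7.9 4.2
64 -8.6 8.0 4.1
70 -8.1 7.5 4.7
76 -5.0 4.7 7.2
82 -4.9 4.7 7.0
88 -5.2 4.6 7.0
94 -5.2 4.5 7.5
flange x [20.02836543 20.35222676 20.72942341]
```

View pics/w12.png

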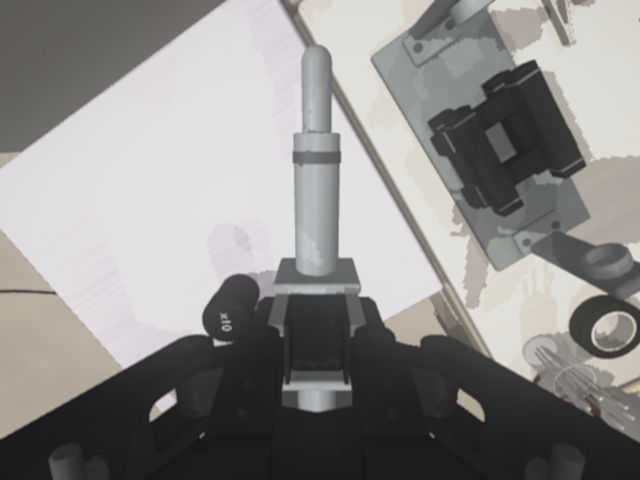

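The spindle is held straight and level, with its axis 12.3 mm below the TCP. I'll insert it the reverse way: plunger first with a 9° swing, compress, align, ease back.

Run:
```python
from h import *
def rep(n):
    s=sensors.read_state();print(n,toF(s["eef_pos"]).round(2),(FR.T@s["force"]).round(2),round(s["grip_width"],1),round(s["t"],2))
t=np.radians(9);R=down(FY-np.pi/2-t);Z=97.3
def pos(L,z=Z): return F(90-L*np.cos(t)+.5,L*np.sin(t),z)
ctrl.move_l(pos(120,190),rot=R,vel=200); rep("above")
ctrl.move_l(pos(120,130),vel=150)
st=ctrl.move_l(pos(120),vel=60,threshold=8); rep("down")
if st: raise SystemExit
p,d,cm,s=wgrab();save("w13",p)
p,d=optics.grab_frame("side");save("s13",p[150:350,280:480],3)
```

```text
above [-28.23  19.6  189.22] [ 0.94  0.08 -2.11] 17.9 73.24
down [-28.05  18.77  97.11] [-0.18 -0.2  -1.04] 18.4 74.48
```

View pics/w13.png

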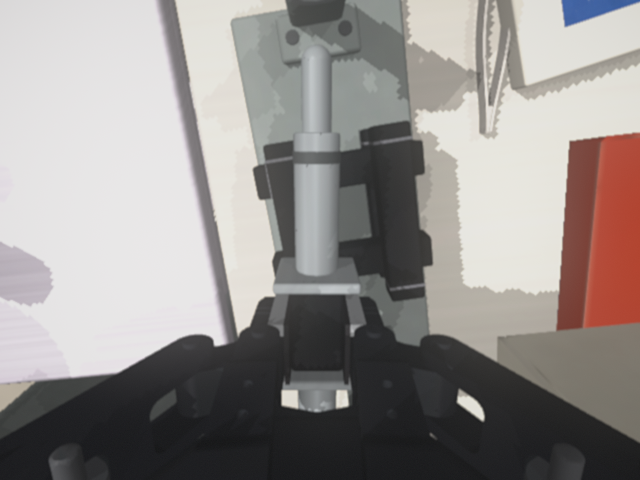

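View pics/s13.png

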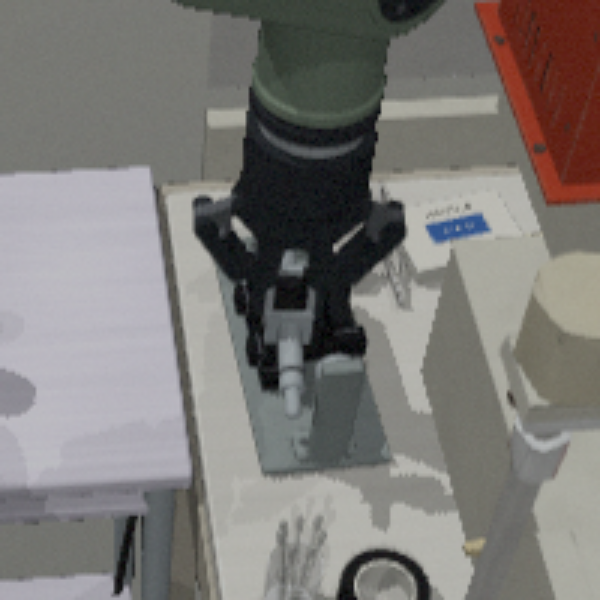

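Run:
```python
from h import *
def rep(n):
    s=sensors.read_state();f=FR.T@s["force"];print(n,toF(s["eef_pos"]).round(2),f.round(2),round(s["grip_width"],1),round(s["t"],2));return f
t=np.radians(9);Z=97.3
def pos(L,z=Z): return F(90-L*np.cos(t)+.5,L*np.sin(t),z)
for L in (110,102,96,90,84,79,75):
    st=ctrl.move_l(pos(L),vel=30,threshold=9); f=rep(L)
    if st or abs(f[0])>11: print("STOP"); break
p,d,cm,s=wgrab();save("w14",p)
p,d=optics.grab_frame("side");save("s14",p[150:350,280:480],3)
```

```text
110 [-17.96  17.19  97.35] [-0.83  0.66 -2.09] 18.3 75.07
102 [-10.09  15.95  97.27] [-0.39  0.53 -1.6 ] 17.8 75.48
96 [-4.68 15.29 97.05] [-1.94  1.21 -1.69] 18.0 75.83
90 [ 1.33 14.36 97.05] [-4.01  0.38 -1.14] 18.0 76.18
84 [ 7.22 13.42 97.05] [-5.26  0.73 -1.55] 18.1 76.53
79 [11.77 12.72 96.99] [-6.19  0.19 -0.32] 18.1 76.85
75 [10.89 13.09 95.78] [-6.75 -2.47  0.31] 18.0 77.06
STOP
```

View pics/w14.png

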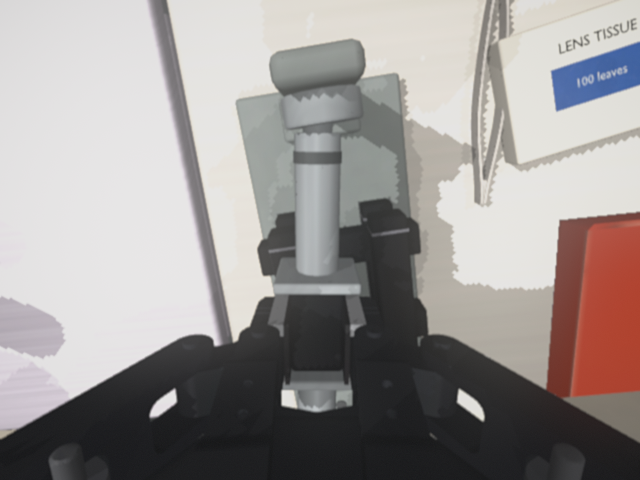

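View pics/s14.png

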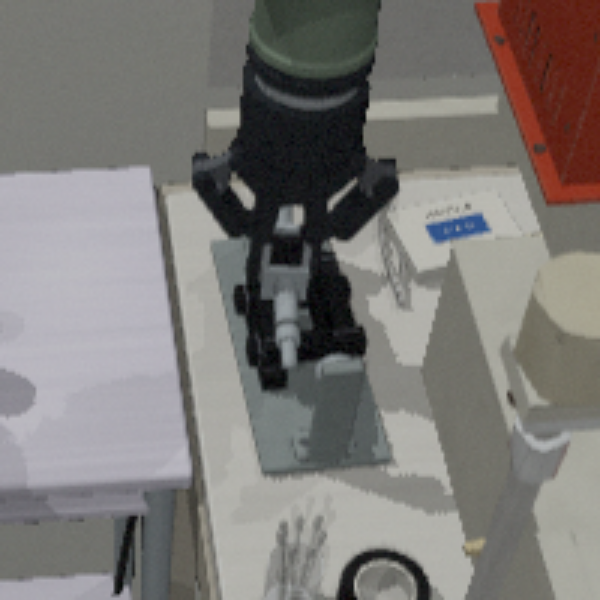

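```bash
cat >> h.py <<'E'
def prof():
    s=sensors.read_state();p,d=optics.grab_frame("wrist");c=optics.camera_params("wrist");T=c["T_tool_cam"];K=c["mtx"]
    v,u=np.mgrid[:480,:640]; Q=np.stack([(u-K[0,2])/K[0,0]*d,(v-K[1,2])/K[1,1]*d,d],-1)@T[:3,:3].T+T[:3,3]
    m=(d>0)&(abs(Q[...,1])<20)&(Q[...,0]>18)&(Q[...,0]<110)&(Q[...,2]>-10)&(Q[...,2]<25); q=Q[m]
    for x in (30,40,50,60,66):
        k=abs(q[:,0]-x)<2
        if k.any(): print(x,q[k][:,1].min().round(1),q[k][:,1].max().round(1),np.percentile(q[k][:,2],4).round(1))
    f=q[(abs(q[:,1])>10)&(q[:,0]<28)]; print("flange x",np.percentile(f[:,0],[3,50,97]).round(1))
    print("state",toF(s["eef_pos"]).round(2),(FR.T@s["force"]).round(2),(FR.T@s["eef_rot"]).round(3).tolist(),round(s["grip_width"],1),round(s["t"],2))
    return p
E
python3 - <<'E'
from h import *
ctrl.hold(.2);prof()
E
```

```text
30 -8.2 7.7 4.3
40 -8.0 7.9 4.3
50 -7.8 7.7 4.1
60 -8.3 8.2 3.6
66 -8.0 7.8 4.1
flange x [18.3 20.3 20.8]
state [10.42 13.16 95.51] [-6.82 -2.07  1.82] [[0.988, -0.155, -0.014], [-0.155, -0.988, 0.004], [-0.014, -0.002, -1.0]] 18.0 77.36
```

There was no slip. The stop came from the barrel's shoulder touching the rim. I'll back off slightly and swing into line there.

Run:
```python
from h import *
def rep(n):
    s=sensors.read_state();f=FR.T@s["force"];print(n,toF(s["eef_pos"]).round(2),f.round(2),round(s["grip_width"],1),round(s["t"],2));return f
def pos(L,th,z=97.3): t=np.radians(th);return F(90-L*np.cos(t)+.5,L*np.sin(t),z),down(FY-np.pi/2-t)
o,R=pos(79,9);ctrl.move_l(o,rot=R,vel=10);rep("back")
for th in (7.5,6,4.5,3,1.5,0):
    o,R=pos(79,th);st=ctrl.move_l(o,rot=R,vel=12,threshold=8);rep(th)
    if st: print("STOP");break
ctrl.hold(.1);save("w15",prof())
p,d=optics.grab_frame("side");save("s15",p[150:350,280:480],3)
```

```text
back [10.9  13.04 96.12] [-5.94 -0.38 -4.68] 18.1 77.98
7.5 [10.64 10.94 96.1 ] [-5.97  0.56 -4.72] 18.6 78.31
6 [10.41  8.86 96.12] [-6.33 -0.29 -5.57] 17.8 78.63
4.5 [10.22  6.75 96.11] [-6.68 -0.46 -5.22] 17.7 78.96
3 [10.09  4.64 96.13] [-5.61  0.5  -4.87] 18.1 79.28
1.5 [10.03  2.55 96.13] [-6.22 -0.95 -6.2 ] 17.7 79.61
0 [10.03  0.43 96.15] [-5.89 -0.51 -4.95] 17.6 79.93
30 -8.2 7.7 4.6
40 -8.0 7.5 4.6
50 -8.3 7.7 4.6
60 -8.3 7.8 4.2
66 -8.0 7.5 4.8
flange x [18.4 20.3 20.8]
state [10.03  0.46 96.14] [-5.53 -1.28 -4.73] [[1.0, 0.0, -0.003], [0.0, -1.0, 0.001], [-0.003, -0.001, -1.0]] 18.2 80.03
```

View pics/s15.png

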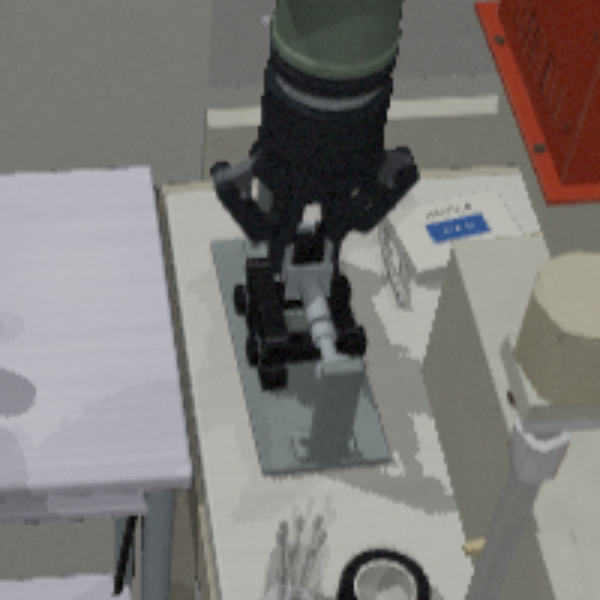

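View pics/w15.png

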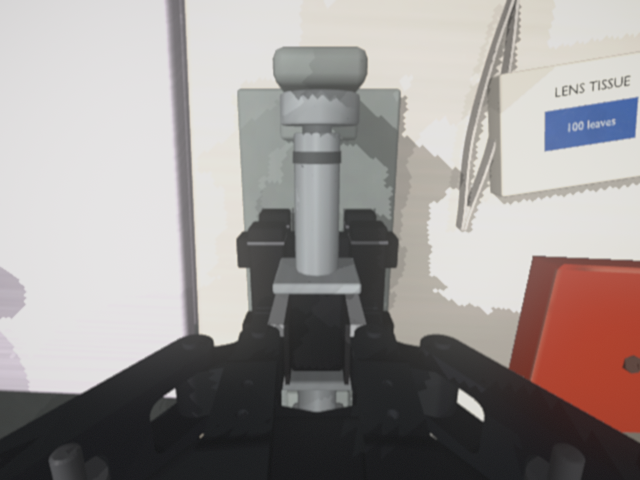

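Aligned, with no sideways contact. Now I'll ease back so the fixed end enters its cup.

Run:
```python
from h import *
def rep(n):
    s=sensors.read_state();f=FR.T@s["force"];print(n,toF(s["eef_pos"]).round(2),f.round(2),round(s["grip_width"],1),round(s["t"],2));return f
for x in (10,8,6,4,2,.5,-.5,-1.5):
    st=ctrl.move_l(F(x,0,97),vel=12,threshold=7);f=rep(x)
    if st or f[0]>4: print("STOP");break
ctrl.hold(.1);save("w16",prof())
p,d=optics.grab_frame("side");save("s16",p[150:350,280:480],3)
```

```text
10 [ 8.7   0.44 96.  ] [-4.97 -0.14 -5.11] 17.9 80.41
8 [ 6.83  0.44 96.03] [-5.84 -0.77 -5.2 ] 17.9 80.72
6 [ 5.18  0.43 96.26] [-5.53  0.1  -4.35] 17.8 81.04
4 [ 3.84  0.26 96.88] [-5.14  0.26 -4.45] 18.1 81.36
2 [2.06e+00 6.00e-02 9.71e+01] [-4.38  1.58 -3.81] 17.7 81.67
0.5 [5.800e-01 3.000e-02 9.705e+01] [-4.22  1.81 -4.09] 18.3 81.95
-0.5 [-9.000e-02 -9.000e-02  9.718e+01] [-2.17  1.12 -3.97] 18.0 82.2
-1.5 [-0.42 -0.2  97.36] [ 2.3   2.98 -4.1 ] 18.2 82.45
30 -8.2 7.7 4.4
40 -8.0 7.5 4.4
50 -8.3 7.3 4.5
60 -8.8 7.8 4.1
66 -8.4 7.4 4.6
flange x [18.3 20.4 20.8]
state [-0.45 -0.19 97.35] [ 4.12  1.67 -4.1 ] [[1.0, -0.0, 0.002], [-0.0, -1.0, -0.001], [0.002, 0.001, -1.0]] 17.7 82.55
```

View pics/s16.png

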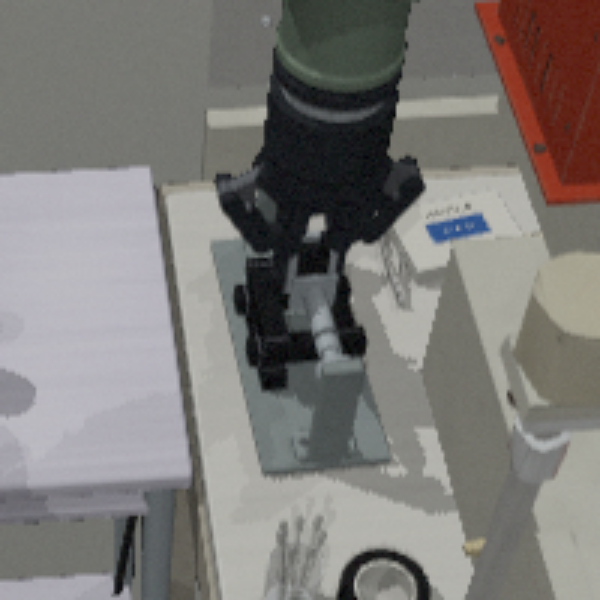

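At x≈0 the force reversed from -4 to +4 N, so the fixed end is on the floor of its cup. It's seated: release, lift and check.

Run:
```python
from h import *
ctrl.move_l(F(-0.3,0,96.5),vel=10)
s=sensors.read_state();print((FR.T@s["force"]).round(2))
ctrl.gripper_to(40,60)
ctrl.move_l(F(-0.3,0,125),vel=50);ctrl.move_l(F(0,0,290),vel=200);ctrl.hold(.3)
p,d,cm,s=wgrab();save("w17",p)
Q=toF(cloud(cm,d));ok=d>0
for nm,(a,b) in dict(block=(-14,14),barrel1=(30,65),barrel2=(-65,-30),pin1=(73,80),pin2=(-80,-73)).items():
    q=Q[ok&(Q[...,0]>a)&(Q[...,0]<b)&(abs(Q[...,1])<12)&(Q[...,2]>70)&(Q[...,2]<112)]
    print(nm,len(q),"y",np.percentile(q[:,1],[2,50,98]).round(1),"ztop",np.percentile(q[:,2],[50,90,98]).round(1))
m=ok&(Q[...,2]>50)&(Q[...,2]<62)&(abs(Q[...,0])<60)&(abs(Q[...,1])<50)
for sg in(1,-1):
    k=m&(Q[...,1]*sg>17); r=cv2.minAreaRect(Q[k][:,:2].astype(np.float32)); print("bar",np.round(r[0],1),np.round(r[1],1),round(r[2],1),np.median(Q[k][:,2]).round(1))
print(s["t"])
p,d=optics.grab_frame("side");save("s17",p[150:350,280:480],3)
p,d=optics.grab_frame("top");save("t17",p[120:400,120:500],2.1)
```

```text
[-0.58  2.64  0.85]
block 734 y [-9.9 -0.4  9.1] ztop [94.7 95.7 96.4]
barrel1 818 y [-8.  -0.3  7.4] ztop [91.5 93.2 93.8]
barrel2 626 y [-7.8 -0.4  6.9] ztop [91.3 92.8 93.6]
pin1 106 y [-4.4 -0.2  4.7] ztop [89.1 90.5 91.5]
pin2 81 y [-5.2 -0.5  4.2] ztop [88.9 89.8 90.7]
bar [-0.1 24.3] [79.9 14.3] 0.2 56.2
bar [  0.7 -23.8] [13.6 79.2] 89.9 56.2
85.2667
```

View pics/w17.png

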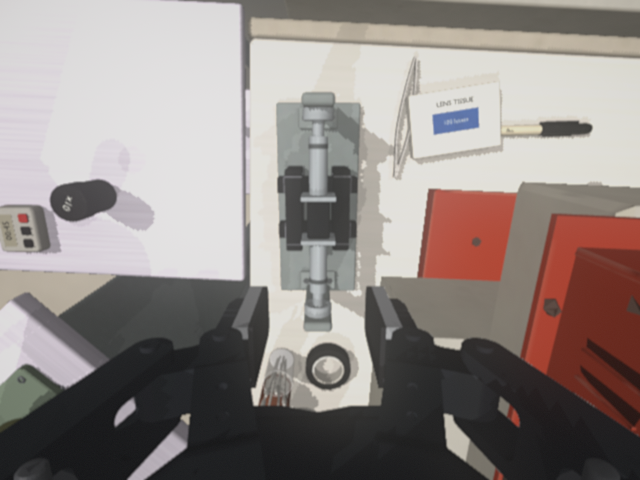

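View pics/s17.png

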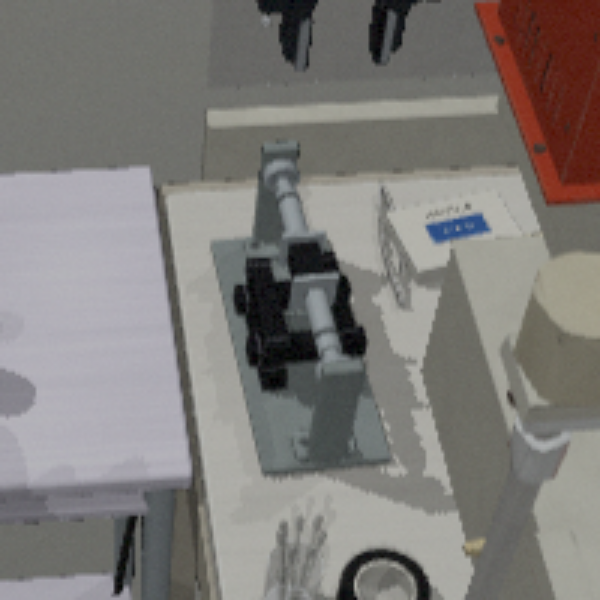

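Run:
```python
from h import *
p,d=optics.grab_frame("top");cm=cam("top");P0=np.load("/tmp/top.npy");P1=cloud(cm,d)
for nm,c,r,zl,zh in(("can",(333,163),35,40,70),("tape",(375,-158),45,9,25)):
    for P in(P0,P1):
        m=(abs(P[...,0]-c[0])<r)&(abs(P[...,1]-c[1])<r)&(P[...,2]>zl)&(P[...,2]<zh);print(nm,m.sum(),P[m][:,:2].mean(0).round(1))
ctrl.hold(1)
pw,d,cm,s=wgrab();Q=toF(cloud(cm,d));q=Q[(d>0)&(abs(Q[...,0])<14)&(abs(Q[...,1])<12)&(Q[...,2]>70)];print(np.median(q[:,2]),np.median(q[:,1]),s["t"])
ctrl.finish_job()
```

```text
can 323 [331.2 165.9]
can 323 [331.3 165.9]
tape 467 [ 373.7 -155.8]
tape 298 [ 374.2 -166.9]
348.82822222393037 0.1460015438173521 86.4667
the job is handed in; nothing more can be done
```

The tape reading moved, with fewer points this time (298 against 467). I'll check the saved pictures to see whether the arm was hiding part of it.

Run:
```python
from h import *
z=np.load("/tmp/w1.npz");K=optics.camera_params("wrist")["mtx"];T=optics.camera_params("wrist")["T_tool_cam"]
R=down(FY-np.pi/2);cm17=(K,(R@T[:3,:3]).T,R@T[:3,3]+F(0,0,290))
cm1=(K,z["R"],z["o"])
for f,cm in(("w1",cm1),("w17",cm17)):
    g=cv2.imread(f"pics/{f}.png").max(2)[335:395,305:372]; 
    m=((g<60)*255).astype(np.uint8); cs,_=cv2.findContours(m,cv2.RETR_EXTERNAL,cv2.CHAIN_APPROX_NONE); c=max(cs,key=cv2.contourArea); (u,v),r=cv2.minEnclosingCircle(c)
    print(f,u+305,v+335,r,ray(cm,(u+305,v+335),9).round(1))
```

```text
the job is handed in; nothing more can be done
```

View pics/t17.png

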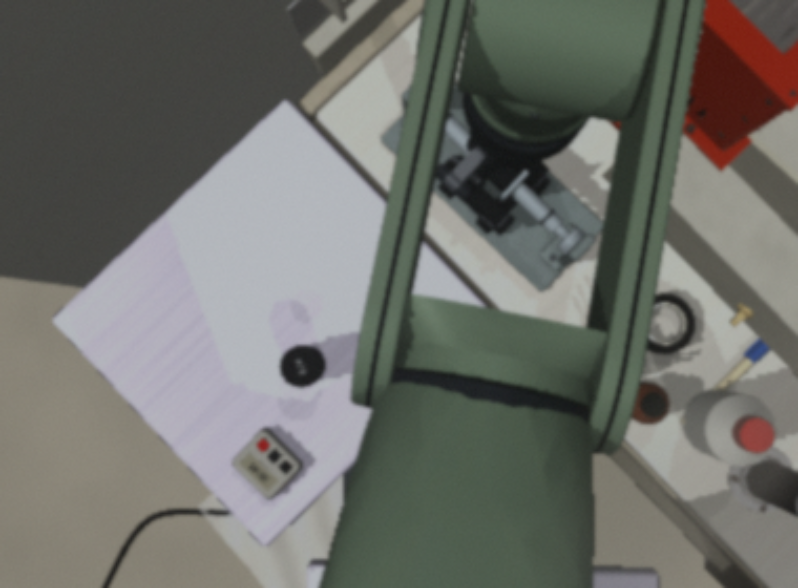

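I took the spindle out and laid it on the trolley. All six bars are packed as a three-layer crosswise tower, and the spindle is locked back into both cups. I handed the job in at about 86 s.

- **Spindle:** something knocked it about 30 mm along its axis while it lay aside. I measured it again before picking it up. As it seated, the force along it reversed at x ≈ 0, so the fixed end had reached the floor of its cup. After release it held itself level, with its axis about 85.5 mm up and within 0.5 mm sideways.
- **Tower:** while I was stacking, the top-layer bars measured within 0.5 mm and 0.6° of their places. After locking, their tops were at 56 mm. Those later position readings differ by about 1 mm because the spindle hid part of the bars.
- **Bystanders:** the can did not move (readings agree to 0.1 mm). The tape's final depth reading shifted by 11 mm, but the arm hides part of it in that view. It shows at the same spot in the top pictures from before and after, at about (664,322) in the enlarged crop. An exact recheck was not possible after hand-in.
- **Failed check:** the spindle-height reading just before hand-in was useless, because it picked up the gripper instead. The seating result rests on the reading and pictures taken about a second earlier.

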